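Set the length stop to its third click

TASK

Re-zero the length stop on the pressing gauge and set it for the next batch of blocks: with the outside of the fingers, push the black paddle of its lever all the way back into the home notch, let it rest there for a moment, then push it forward click by click and stop in the third notch, never past it. Only push the lever, lightly, without gripping it; leave the lever clicked into the third notch, and leave the block, the dowel and the bin where they stand.

Things in the scene. Friction and masses are not known exactly. Their poses are not given: they have to be found in the camera images.
- gauge: Fixed dark wood board 160 x 260 x 12 mm with a grey housing 62 mm (x) by 200 mm (y), top 57 mm above the bench. Origin on the bench under the housing's middle, z up; board x -70 to 90 mm. A slot runs along y; pairs of thin steel marks beside it show seven notches 20 mm apart: home (longer marks) at y -60 mm, forward is +y, last at y +60 mm. Aluminium fence, 32 mm high, at the +x edge.
- lever (a joint): Travel along gauge +y, m: 0 in the home notch; first notch after home 0.020, second 0.040, third 0.060, last 0.120. Starts at 0.018 to 0.062, maybe between notches. Leaving a notch takes 4 to 7 N, at once; the push fades to nothing half-way (10 mm), then the lever springs on by itself into the next notch, away from the finger, with a click, and stays.
- paddle (a point): Centre of the lever's black paddle, an upright plate 30 mm (gauge x) x 14 mm (gauge y), from 72 to 106 mm above the bench; at gauge x 0, y = lever travel - 60 mm, 89 mm up. Thin steel shank below. A 10 mm wide steel strap, top 66 mm above the bench, leads to +x and bears a 30 mm wide stop plate, below that height, 57 mm from the slot. Free air over and on both y sides of the paddle.
- notch3 (a point): Point on the top face of the housing (57 mm above the bench), in the middle of the slot at the third notch after home: gauge x = 0, y = 0. The paddle must finish above it.
- block: Loose wooden block 50 x 50 x 60 mm tall standing on the bench between robot and gauge, not to be moved; origin at the centre of its underside, z up.
- dowel: Loose upright wooden dowel stub, diameter 30 mm, 45 mm tall, on the bench beyond the gauge, not to be moved; origin at the centre of its underside, z up.
- bin: Loose green plastic bin 200 x 140 x 86 mm tall, filled with offcuts that reach up to 105 mm above the bench, beyond the +y end of the gauge, not to be moved; origin at the centre of its underside, long side along its x, z up.

How it is judged:
By the outcome, as a careful person would: the job done as asked, in the order asked, and still so for the second after the job is handed in, with the robot touching nothing.
It also fails if it takes over 64 s, if anything falls off the work surface, if the arm or the gripper's body presses on something with over 40 N, if the wrist force passes 120 N, or if a joint passes its speed limit or range.

ROBOT

A 6-joint arm with a two-finger parallel gripper is mounted at the origin on the work surface. World frame = base frame: x ahead of the robot, y to its left, z up, the work surface at z = 0. Lengths are in m, angles in rad, forces in N, time in s.
With the tool pointing down it reaches from about 0.325 to 0.775 m from the base axis. Payload 9.3 kg.
Tool frame: the origin (TCP) lies midway between the tips of the shut fingers; the grasp point (between the pads) lies 19 mm behind it (env.pinch_z is the distance from the TCP to the grasp point, in m); z points along the fingers, y is the line along which they close (so a half turn about z gives the same grasp; the last joint's range is limited). The gripper opens to 85 mm and grips with 20 to 120 N. Pads are 22 mm wide; open, the fingers measure 114 mm over their backs; the gripper's body (76 mm by 85 mm) begins 54 mm behind the grasp point. The pads swing forward as they close: fully open they stand 13 mm farther back than shut.
Start: joints at [-1.455, 0.259, 0.021, 1.334, 0, 1.418], TCP at [0.146, -0.53, 0.202] pointing down, gripper open.
Joint ranges: [-3.04, 3.04], [-0.91, 1.82], [-1.04, 1.36], [-1.92, 1.95], [-1.52, 1.45], [-3.14, 3.14]. Speed limits (rad/s): [2.22, 2.22, 2.79, 3.14, 3.14, 3.14].

INTERFACE

Orientations are given as a rotation vector (axis times angle).
In Python, from rig import env gives the robot as it stands.
- The arm moves only by the tool step_arm, never from a script. Its argument "moves" is a list of rows, each a list of 2 entries, a list of its own where there are three numbers: the shift along the tool's x, y, z in cm, then the turn, a rotation vector about the tool's x, y, z in rad. In form: [[[tx, ty, tz], [wx, wy, wz]], ...]. A call has 1 to 5 rows; each row shifts and turns the commanded pose from where the row before left it, along the tool's axes as they then stand; what a row does not reach is not made up. A row lasts 1/10 s, in which the tool goes at most 50 mm and 8.59 degrees, less where a joint would pass 70% of its speed; a pose out of reach is approached as far as the arm can. A call with a gripper value outside its range is refused whole. "gripper" is the closure, from 0 (fully open) to 1 (shut), set as the call begins (left out, the last holds). The fingers move at their own pace and stop on an object; the grip force is fixed at half the most. Time passes only in rows, so rows that do not move let the fingers close. It gives the time, the measured TCP pose, the force, the opening and the grip force at its end, in the units of the state.
- env.state(): the state, without advancing time (a new reading comes with each control period).
- env.grab_frame(name): name is "side" or "top"; returns a dict with "color" (400x640x3 uint8, blue, green, red), "z_map" (400x640 float32, m along the optical axis (not along the pixel's ray), 0 where there is no reading), "mtx" (3x3 intrinsics, pixels), "eye" and "orientation" of the camera in the world. Camera axes: x right, y up, looking along -z (the intrinsics and any distortion apply to the point x, -y, -z); pixel columns grow to the right and rows downward; lengths in m; the calibration is good to about 2 mm. A picture is of the moment at which its call begins.
- env.sign_off(): hands the job in; it is judged then, once.
Trained networks look in a picture, given as the dict that the camera call returned (one of the last four; its "shot" number tells which), for a name from the list of things; names that differ only in an ending like _2 or _b are one class to them, and where a whole thing is asked for, a point or a joint stands for the part that bears it (a point fixed in the world has none). Each returns a list of dicts, best first, with "conf" (0 to 1); they miss things now and then, are a little off and sometimes report something else, mostly with a low value. They report only what shows in the picture. A call takes as long as a camera call.
- env.recognise(picture, query): "xyz" ([x, y, z] in m, in the coordinates of the camera as it stood for that picture, good to about 4 mm: the middle of the surface that is visible of it).
- env.regions_of(picture, query): "region" (400x640 bool, what is visible of it).
- env.pinpoint(picture, query): "xyz" ([x, y, z] in m, in the coordinates of the camera as it stood for that picture, good to about 4 mm: a listed point, or the origin of a listed thing).
The state is a dict: "time": time; "joints": joint angles; "dq": joint speeds; "joint_efforts": joint torques, N m; "eef_pos": TCP position; "ee_rot": TCP orientation; "contact_force": force on the tool from outside, world axes, zero at the start; "moment": the same for the moment, N m; "finger_gap": finger opening in m; "grasp_force": force on a finger pad.
Only numpy, scipy, OpenCV 4.12 (cv2) and the standard library are available. Lean on these libraries where they do the work, as an engineer would, in place of code of your own. Each camera call takes 0.05 s, during which the arm holds its last target. There are 200 camera calls.

## Working session

There is one attempt and no reset: what is moved stays moved. The work goes in short steps, Python scripts to look and compute and a tool call to move; the robot and the scene stay as the last step left them, time stands still between calls to the robot, and variables do not carry over. Pictures are saved under pics/ and viewed, at most 10 in all, crops included, and the job is handed in when it is done.

Besides the shell and the picture viewer there is one more tool, called after ">>>" in YAML: its name, and indented under it one key for each argument. step_arm: Moves the arm, as the interface text tells. Its arguments: {"type":"object","properties":{"moves":{"type":"array"},"gripper":{"type":"number"}},"required":["moves"]}

```bash
mkdir -p pics; ls; cat > h.py <<'E'
import numpy as np, cv2
from scipy.spatial.transform import Rotation as R
from rig import env
def M(o):
    o=np.array(o,float); return o if o.shape==(3,3) else R.from_rotvec(o).as_matrix() if o.size==3 else R.from_quat(o).as_matrix()
def world(f,p): return M(f["orientation"])@np.array(p)+np.array(f["eye"])
def cloud(f):
    z=f["z_map"]; K=f["mtx"]; v,u=np.mgrid[:400,:640]
    P=np.stack([(u-K[0,2])/K[0,0]*z,-(v-K[1,2])/K[1,1]*z,-z],-1)
    return P@M(f["orientation"]).T+np.array(f["eye"])
E
python3 - <<'E'
from h import *
for n in("side","top"):
    f=env.grab_frame(n); cv2.imwrite(f"pics/{n}0.png",f["color"]); print(n,f["eye"],f["orientation"],f["mtx"].tolist(),[k for k in f])
    for q in("gauge","paddle","notch3","block","dowel","bin"):
        r=env.pinpoint(f,q); print(q,[(world(f,d["xyz"]).round(4),round(d["conf"],2)) for d in r[:2]])
s=env.state(); print(s)
E
```

```text
pics
side [ 0.54312956 -0.5873392   0.84074776] [ 0.76819041 -0.02231776 -0.09812571] [[472.494381027682, 0.0, 319.06926663314067], [0.0, 472.494381027682, 208.5133378272049], [0.0, 0.0, 1.0]] ['color', 'z_map', 'mtx', 'eye', 'orientation', 'shot']
gauge [(array([ 0.596 , -0.1033, -0.0008]), 0.89), (array([ 0.5977, -0.0998,  0.0566]), 0.38)]
paddle [(array([ 0.5794, -0.1272,  0.0891]), 0.86)]
notch3 [(array([ 0.6032, -0.0992,  0.0567]), 0.56)]
block [(array([ 5.096e-01,  9.000e-03, -4.000e-04]), 0.9)]
dowel [(array([ 0.6751, -0.2593, -0.0017]), 0.82)]
bin []
top [0.52968479 0.11926279 0.88359678] [ 0.0832699  -0.05237968 -1.59671961] [[430.3886914106016, 0.0, 321.82222391056644], [0.0, 430.3886914106016, 194.55557004630518], [0.0, 0.0, 1.0]] ['color', 'z_map', 'mtx', 'eye', 'orientation', 'shot']
gauge [(array([ 6.003e-01, -1.024e-01,  6.000e-04]), 0.68)]
paddle [(array([ 0.5839, -0.1313,  0.0917]), 0.81), (array([ 0.6754, -0.2539, -0.0051]), 0.59)]
notch3 [(array([ 0.5978, -0.1035,  0.057 ]), 0.81)]
block [(array([5.119e-01, 9.700e-03, 1.000e-04]), 0.62)]
dowel [(array([ 6.728e-01, -2.556e-01, -5.000e-04]), 0.54)]
bin [(array([ 0.7286,  0.1178, -0.0017]), 0.58)]
{'time': 0.7, 'joints': array([-1.45457818e+00,  2.58578405e-01,  2.14891416e-02,  1.33368969e+00,
        1.85999789e-05,  1.41821743e+00]), 'dq': array([ 3.31800811e-04,  9.66465404e-05,  1.38400392e-03, -2.31791000e-03,
        1.78113812e-03, -1.15403570e-03]), 'joint_efforts': array([-1.81281717e-03, -5.55218339e+01,  3.44692326e+01,  1.02241560e-03,
       -3.07658138e-04, -1.08571942e-05]), 'eef_pos': array([ 0.14607653, -0.53024188,  0.20158618]), 'ee_rot': array([3.11324455e+00, 4.20953075e-01, 2.87155548e-05]), 'contact_force': array([-0.02966311,  0.21687796,  0.99767269]), 'moment': array([ 0.0436518 ,  0.01852412, -0.02122869]), 'grasp_force': 0.0, 'finger_gap': 0.08537635173098528}
```

View pictures.

View pics/side0.png

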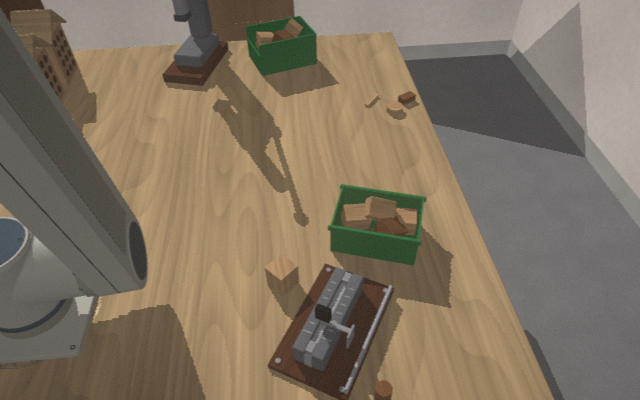

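View pics/top0.png

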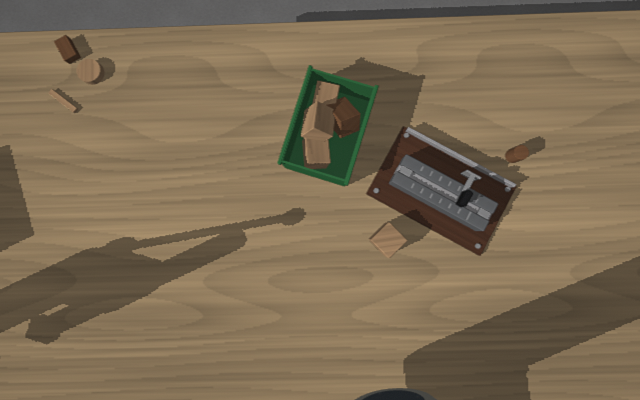

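```bash
python3 - <<'E'
from h import *
for n in("side","top"):
    f=env.grab_frame(n); P=cloud(f)
    for q,lo,hi in(("paddle",.098,.115),("gauge",.052,.060),("gauge",.008,.016),("gauge",.028,.036)):
        r=env.regions_of(f,q)
        if not r: print(n,q,None); continue
        m=r[0]["region"]&(P[...,2]>lo)&(P[...,2]<hi)&(f["z_map"]>0)
        X=P[m]; 
        if len(X)<15: print(n,q,lo,len(X)); continue
        b=cv2.minAreaRect(X[:,:2].astype(np.float32)*1000); print(n,q,lo,r[0]["conf"],len(X),np.median(X,0).round(4),b)
    np.savez(f"pics/{n}0.npz",P=P,c=f["color"])
E
```

```text
side paddle 0.098 0.67 130 [ 0.5834 -0.129   0.104 ] ((584.2555541992188, -127.34866333007812), (16.579116821289062, 28.831453323364258), 60.018394470214844)
side gauge 0.052 0.96 2231 [ 0.5958 -0.1159  0.0558] ((609.5885620117188, -108.79792785644531), (199.42242431640625, 88.18616485595703), 59.48405838012695)
side gauge 0.008 0.96 5179 [ 0.6017 -0.1467  0.0109] ((607.6281127929688, -106.64474487304688), (260.7410888671875, 159.8457489013672), 59.525596618652344)
side gauge 0.028 0.96 518 [ 0.6449 -0.1654  0.0309] ((645.0000610351562, -122.26422119140625), (235.85275268554688, 116.22232055664062), 49.08302307128906)
top paddle 0.098 0.92 138 [ 0.5845 -0.1254  0.1047] ((584.83447265625, -126.24531555175781), (14.066678047180176, 30.200695037841797), 59.221412658691406)
top gauge 0.052 0.95 2606 [ 0.6007 -0.0972  0.0565] ((610.1416625976562, -106.04673767089844), (199.6969757080078, 85.7879867553711), 59.58757400512695)
top gauge 0.008 0.95 5719 [ 0.6057 -0.0964  0.0115] ((607.8654174804688, -105.02638244628906), (260.27691650390625, 159.3016815185547), 59.28650665283203)
top gauge 0.028 0.95 471 [ 0.6592 -0.1341  0.0315] ((624.4366455078125, -114.31355285644531), (239.10806274414062, 118.83892822265625), 59.46991729736328)
```

The side view shows the gauge with its black paddle at (322,312), the block at (282,274), the bin at (378,225) and the dowel at (383,388). The top view agrees, with the paddle at (465,197).

The board fits give an origin of about (0.599,-0.101) and gauge +y at 59.4°. The lever sits at about 0.030. Next I plan the approach on its +y side.

```bash
cat >> h.py <<'E'
O=np.array([.5991,-.1007]); A=np.radians(59.4); U=np.array([np.cos(A),np.sin(A)]); X=np.array([U[1],-U[0]])
def gy(s=None):  # TCP in gauge mm, finger info
    s=s or env.state(); p=s["eef_pos"]; d=p[:2]-O
    return dict(t=round(s["time"],2),x=round(d@X*1e3,1),y=round(d@U*1e3,1),z=round(p[2]*1e3,1),yaw=round(np.degrees(np.arctan2(*(R.from_rotvec(s["ee_rot"]).as_matrix()[[1,0],0]))),1),Fu=round(s["contact_force"][:2]@U,1),F=np.round(s["contact_force"],1),gap=round(s["finger_gap"],4))
def lever():
    out=[]
    for n in("side","top"):
        f=env.grab_frame(n); r=env.regions_of(f,"paddle")
        if not r: out.append((n,None)); continue
        P=cloud(f); m=r[0]["region"]&(abs(P[...,2]-.102)<.008)&(f["z_map"]>0); Q=P[m][:,:2]
        g=np.stack([(Q-O)@X,(Q-O)@U],1)*1e3
        if len(g)<5: out.append((n,len(g))); continue
        lo,hi=np.percentile(g,[3,97],0); out.append((n,round(r[0]["conf"],2),len(g),"x",lo[0].round(1),hi[0].round(1),"travel",((lo[1]+hi[1])/2+60).round(1)))
    return out
def plan(gp,z,yaw,n):
    s=env.state(); p=s["eef_pos"]; T=R.from_rotvec(s["ee_rot"]); t=np.r_[O+X*gp[0]+U*gp[1],z]
    E=R.from_euler("z",yaw,degrees=True)*R.from_euler("x",180,degrees=True)
    w=(T.inv()*E).as_rotvec()/n
    for i in range(n):
        Ti=T*R.from_rotvec(w*i); print([((Ti.inv().apply((t-p)/n))*100).round(2).tolist(),w.round(4).tolist()],",")
E
python3 - <<'E'
from h import *
print(gy()); plan((0,.015),.2,149.4,20)
E
```

```text
{'t': 1.2, 'x': np.float64(-171.3), 'y': np.float64(-600.3), 'z': np.float64(201.6), 'yaw': np.float64(15.4), 'Fu': np.float64(0.2), 'F': array([ 0.6, -0.1, -0.4]), 'gap': 0.0852}
[[2.81, -1.52, 0.01], [-0.0, 0.0, -0.1169]] ,
[[2.97, -1.18, 0.01], [-0.0, 0.0, -0.1169]] ,
[[3.08, -0.83, 0.01], [-0.0, 0.0, -0.1169]] ,
[[3.16, -0.46, 0.01], [-0.0, 0.0, -0.1169]] ,
[[3.19, -0.09, 0.01], [-0.0, 0.0, -0.1169]] ,
[[3.18, 0.28, 0.01], [-0.0, 0.0, -0.1169]] ,
[[3.13, 0.65, 0.01], [-0.0, 0.0, -0.1169]] ,
[[3.03, 1.01, 0.01], [-0.0, 0.0, -0.1169]] ,
[[2.89, 1.36, 0.01], [-0.0, 0.0, -0.1169]] ,
[[2.71, 1.69, 0.01], [-0.0, 0.0, -0.1169]] ,
[[2.5, 1.99, 0.01], [-0.0, 0.0, -0.1169]] ,
[[2.25, 2.27, 0.01], [-0.0, 0.0, -0.1169]] ,
[[1.97, 2.52, 0.01], [-0.0, 0.0, -0.1169]] ,
[[1.66, 2.73, 0.01], [-0.0, 0.0, -0.1169]] ,
[[1.33, 2.9, 0.01], [-0.0, 0.0, -0.1169]] ,
[[0.98, 3.04, 0.01], [-0.0, 0.0, -0.1169]] ,
[[0.62, 3.13, 0.01], [-0.0, 0.0, -0.1169]] ,
[[0.25, 3.18, 0.01], [-0.0, 0.0, -0.1169]] ,
[[-0.12, 3.19, 0.01], [-0.0, 0.0, -0.1169]] ,
[[-0.49, 3.16, 0.01], [-0.0, 0.0, -0.1169]] ,
```

>>> step_arm:
  moves:
    - [[2.8,-1.5,0],[0,0,-0.117]]
    - [[3.0,-1.2,0],[0,0,-0.117]]
    - [[3.1,-0.8,0],[0,0,-0.117]]
    - [[3.2,-0.5,0],[0,0,-0.117]]
    - [[3.2,-0.1,0],[0,0,-0.117]]
  gripper: 1

```text
time: 1.7
eef_pos: [0.2626, -0.4181, 0.2016]
ee_rot: [2.857, 1.307, 0.0]
contact_force: [0.5, 0.6, 0.5]
finger_gap: 0.0123
grasp_force: 0.0
```

>>> step_arm:
  moves:
    - [[3.2,0.3,0],[0,0,-0.117]]
    - [[3.1,0.6,0],[0,0,-0.117]]
    - [[3.0,1.0,0],[0,0,-0.117]]
    - [[2.9,1.4,0],[0,0,-0.117]]
    - [[2.7,1.7,0],[0,0,-0.117]]

```text
time: 2.2
eef_pos: [0.3778, -0.3078, 0.2017]
ee_rot: [2.358, 2.075, -0.0]
contact_force: [-0.7, -1.3, -0.0]
finger_gap: -0.0001
grasp_force: 0.0
```

>>> step_arm:
  moves:
    - [[2.5,2.0,0],[0,0,-0.117]]
    - [[2.3,2.3,0],[0,0,-0.117]]
    - [[2.0,2.5,0],[0,0,-0.117]]
    - [[1.7,2.7,0],[0,0,-0.117]]
    - [[1.3,2.9,0],[0,0,-0.117]]

```text
time: 2.7
eef_pos: [0.4928, -0.1961, 0.2017]
ee_rot: [1.659, 2.667, -0.0]
contact_force: [-0.5, 0.6, 0.8]
finger_gap: 0.0
grasp_force: 0.0
```

>>> step_arm:
  moves:
    - [[1.0,3.0,0],[0,0,-0.117]]
    - [[0.6,3.1,0],[0,0,-0.117]]
    - [[0.3,3.2,0],[0,0,-0.117]]
    - [[-0.1,3.2,0],[0,0,-0.117]]
    - [[-0.5,3.2,0],[0,0,-0.117]]

```text
time: 3.2
eef_pos: [0.6074, -0.0849, 0.2016]
ee_rot: [0.82, 3.033, -0.0]
contact_force: [0.0, 0.2, 0.6]
finger_gap: -0.0
grasp_force: 0.0
```

```bash
python3 - <<'E'
from h import *
print(gy()); print(lever()); plan((0,.015),.084,149.4,5)
E
```

```text
{'t': 3.2, 'x': np.float64(-0.9), 'y': np.float64(17.9), 'z': np.float64(201.6), 'yaw': np.float64(149.7), 'Fu': np.float64(0.2), 'F': array([0. , 0.2, 0.6]), 'gap': -0.0}
[('side', 0.87, 147, 'x', np.float64(-12.8), np.float64(14.8), 'travel', np.float64(27.7)), ('top', 0.75, 147, 'x', np.float64(-13.9), np.float64(14.1), 'travel', np.float64(31.0))]
[[-0.03, -0.04, 2.34], [-0.0001, -0.0001, 0.0003]] ,
[[-0.03, -0.04, 2.34], [-0.0001, -0.0001, 0.0003]] ,
[[-0.03, -0.04, 2.34], [-0.0001, -0.0001, 0.0003]] ,
[[-0.03, -0.04, 2.34], [-0.0001, -0.0001, 0.0003]] ,
[[-0.03, -0.04, 2.34], [-0.0001, -0.0001, 0.0003]] ,
```

>>> step_arm:
  moves:
    - [[0,0,2.5],[0,0,0]]
    - [[0,0,2.5],[0,0,0]]
    - [[0,0,2.5],[0,0,0]]
    - [[0,0,2.5],[0,0,0]]
    - [[0,0,1.8],[0,0,0]]

```text
time: 3.9
eef_pos: [0.6052, -0.0868, 0.0823]
ee_rot: [-0.831, -3.028, 0.0]
contact_force: [-1.2, -0.0, -0.1]
finger_gap: -0.0
grasp_force: 0.0
```

>>> step_arm:
  moves:
    - [[0,-0.4,0],[0,0,0]]
    - [[0,-0.4,0],[0,0,0]]
    - [[0,-0.4,0],[0,0,0]]
    - [[0,0,0],[0,0,0]]

```text
time: 4.3
eef_pos: [0.6007, -0.0972, 0.0849]
ee_rot: [0.828, 3.028, -0.0]
contact_force: [1.2, -0.8, 1.6]
finger_gap: 0.0001
grasp_force: 0.0
```

```bash
python3 - <<'E'
from h import *
print(gy()); print(lever())
f=env.grab_frame("side"); cv2.imwrite("pics/s1.png",cv2.resize(f["color"][230:400,220:440],None,fx=3,fy=3))
E
```

```text
{'t': 4.3, 'x': np.float64(-0.4), 'y': np.float64(3.8), 'z': np.float64(84.9), 'yaw': np.float64(149.4), 'Fu': np.float64(-0.1), 'F': array([ 1.2, -0.8,  1.6]), 'gap': 0.0001}
[('side', 0.55, 143, 'x', np.float64(-12.6), np.float64(14.6), 'travel', np.float64(28.0)), ('top', 0.41, 32, 'x', np.float64(-14.4), np.float64(-8.7), 'travel', np.float64(32.0))]
```

View pics/s1.png

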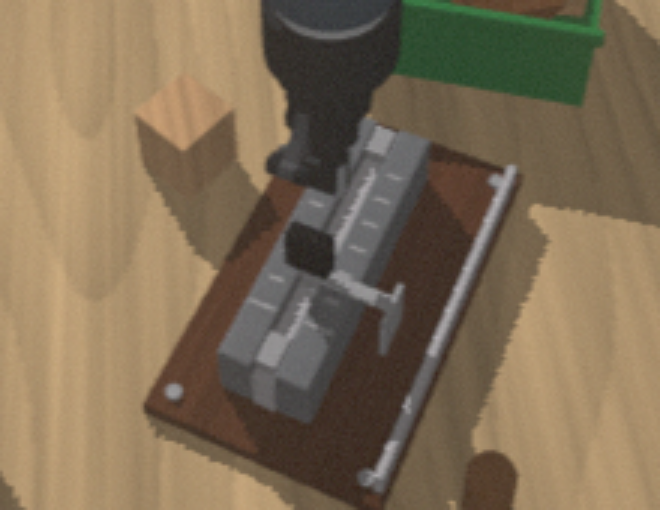

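The crop shows the shut fingers at (320,180), clear on the +y side of the paddle at (310,248). Next I push back gently.

>>> step_arm:
  moves:
    - [[0,-0.3,0],[0,0,0]]
    - [[0,-0.3,0],[0,0,0]]
    - [[0,-0.2,0],[0,0,0]]
    - [[0,-0.2,0],[0,0,0]]
    - [[0,-0.2,0],[0,0,0]]

```text
time: 5.05
eef_pos: [0.5943, -0.1068, 0.0836]
ee_rot: [0.827, 3.031, 0.0]
contact_force: [0.9, -0.1, 0.7]
finger_gap: -0.0003
grasp_force: 0.0
```

>>> step_arm:
  moves:
    - [[0,-0.2,0],[0,0,0]]
    - [[0,-0.2,0],[0,0,0]]
    - [[0,-0.2,0],[0,0,0]]
    - [[0,0,0],[0,0,0]]

```text
time: 5.45
eef_pos: [0.5912, -0.112, 0.0836]
ee_rot: [0.827, 3.031, -0.0]
contact_force: [0.6, -0.1, -0.8]
finger_gap: -0.0002
grasp_force: 0.0
```

```bash
python3 - <<'E'
from h import *
print(gy()); print(lever())
E
```

```text
{'t': 5.45, 'x': np.float64(-1.0), 'y': np.float64(-13.7), 'z': np.float64(83.6), 'yaw': np.float64(149.5), 'Fu': np.float64(0.2), 'F': array([ 0.6, -0.1, -0.8]), 'gap': -0.0002}
[('side', 0.61, 149, 'x', np.float64(-12.7), np.float64(14.7), 'travel', np.float64(28.1)), ('top', 0.46, 45, 'x', np.float64(-14.4), np.float64(-5.4), 'travel', np.float64(31.0))]
```

>>> step_arm:
  moves:
    - [[0,-0.2,0],[0,0,0]]
    - [[0,-0.2,0],[0,0,0]]
    - [[0,-0.2,0],[0,0,0]]
    - [[0,0,0],[0,0,0]]

```text
time: 6.05
eef_pos: [0.5881, -0.1172, 0.0836]
ee_rot: [-0.828, -3.031, 0.0]
contact_force: [0.4, 0.1, 0.8]
finger_gap: -0.0
grasp_force: 0.0
```

```bash
python3 - <<'E'
from h import *
print(gy()); print(lever())
E
```

```text
{'t': 6.05, 'x': np.float64(-1.1), 'y': np.float64(-19.8), 'z': np.float64(83.6), 'yaw': np.float64(149.5), 'Fu': np.float64(0.3), 'F': array([0.4, 0.1, 0.8]), 'gap': -0.0}
[('side', 0.58, 133, 'x', np.float64(-13.1), np.float64(14.7), 'travel', np.float64(27.3)), ('top', None)]
```

```bash
python3 - <<'E'
from h import *
f=env.grab_frame("side"); g=env.grab_frame("top")
a=cv2.resize(f["color"][260:380,270:400],None,fx=3,fy=3); b=cv2.resize(g["color"][120:240,400:530],None,fx=3,fy=3)
cv2.imwrite("pics/s2.png",np.hstack([a,b]))
E
```

```text
(no output)
```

View pics/s2.png

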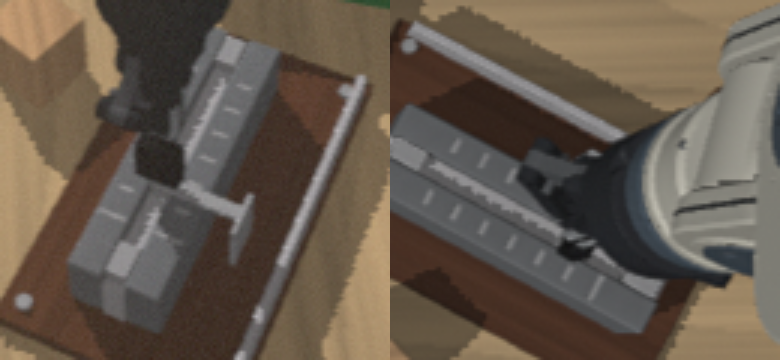

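The left crop shows the fingers just at the paddle (160,160), with only a light touch. I keep going in small steps.

>>> step_arm:
  moves:
    - [[0,-0.2,0],[0,0,0]]
    - [[0,-0.2,0],[0,0,0]]
    - [[0,0,0],[0,0,0]]

```text
time: 6.65
eef_pos: [0.5861, -0.1207, 0.0836]
ee_rot: [-0.827, -3.031, 0.0]
contact_force: [-0.2, 0.5, 0.0]
finger_gap: 0.0003
grasp_force: 0.0
```

```bash
python3 - <<'E'
from h import *
print(gy()); print(lever())
E
```

```text
{'t': 6.65, 'x': np.float64(-1.0), 'y': np.float64(-23.8), 'z': np.float64(83.6), 'yaw': np.float64(149.5), 'Fu': np.float64(0.3), 'F': array([-0.2,  0.5,  0. ]), 'gap': 0.0003}
[('side', 0.82, 118, 'x', np.float64(-12.0), np.float64(14.8), 'travel', np.float64(26.8)), ('top', 0.62, 32, 'x', np.float64(-14.4), np.float64(-8.1), 'travel', np.float64(31.3))]
```

>>> step_arm:
  moves:
    - [[0,-0.2,0],[0,0,0]]
    - [[0,-0.2,0],[0,0,0]]
    - [[0,0,0],[0,0,0]]

```text
time: 7.15
eef_pos: [0.5841, -0.1241, 0.0836]
ee_rot: [-0.827, -3.031, 0.0]
contact_force: [0.5, 0.3, 0.4]
finger_gap: 0.0004
grasp_force: 0.0
```

```bash
python3 - <<'E'
from h import *
print(gy()); print(lever())
E
```

```text
{'t': 7.15, 'x': np.float64(-1.1), 'y': np.float64(-27.8), 'z': np.float64(83.6), 'yaw': np.float64(149.5), 'Fu': np.float64(0.5), 'F': array([0.5, 0.3, 0.4]), 'gap': 0.0004}
[('side', 0.9, 89, 'x', np.float64(-11.2), np.float64(14.4), 'travel', np.float64(25.6)), ('top', None)]
```

```bash
cat >> h.py <<'E'
def two(n):
    f=env.grab_frame("side"); g=env.grab_frame("top")
    a=cv2.resize(f["color"][260:380,270:400],None,fx=3,fy=3); b=cv2.resize(g["color"][120:240,400:530],None,fx=3,fy=3)
    cv2.imwrite(n,np.hstack([a,b])); return f,g
E
python3 - <<'E'
from h import *
f,g=two("pics/s3.png")
z=np.load("pics/side0.npz")
P=cloud(f)
for Q in(z["P"],P):
    d=(Q[...,:2]-O); x=d@X*1e3; y=d@U*1e3; h=Q[...,2]*1e3
    for a,b,l,k in((46,66,20,64),(34,42,62,70),(-16,16,74,104)):
        m=(x>a)&(x<b)&(h>l)&(h<k)&(y<0); print((a,b),m.sum(),np.percentile(y[m],[3,50,97]).round(1) if m.sum() else 0)
E
```

```text
(46, 66) 86 [-46.2 -35.1 -17.1]
(34, 42) 24 [-36.2 -31.  -26.2]
(-16, 16) 183 [-38.7 -37.  -25.4]
(46, 66) 92 [-45.7 -33.8 -17.3]
(34, 42) 23 [-36.4 -31.6 -26.2]
(-16, 16) 174 [-38.6 -37.2 -27.6]
```

View pics/s3.png

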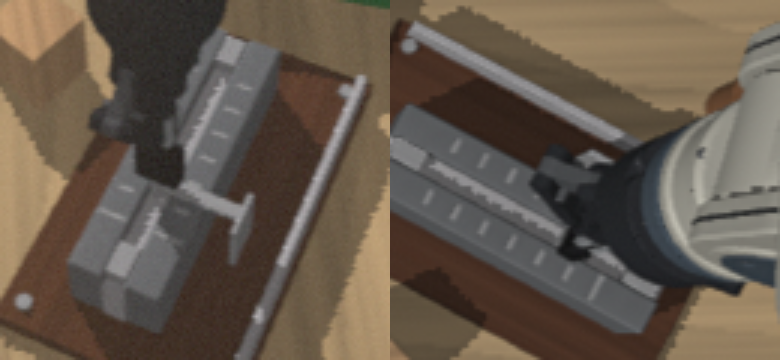

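```bash
python3 - <<'E'
from h import *
print(gy())
for n in("side","top"):
    f=env.grab_frame(n); P=cloud(f); o=np.load(f"pics/{n}0.npz")["P"]
    ch=(abs(P-o).max(-1)>.006)&(f["z_map"]>0)
    d=P[...,:2]-O; x=d@X*1e3; y=d@U*1e3; h=P[...,2]*1e3
    for l in range(66,170,8):
        m=ch&(h>=l)&(h<l+8)&(abs(x)<90)&(y>-90)&(y<90)
        if m.sum()>3: print(n,l,m.sum(),"x",x[m].min().round(),x[m].max().round(),"y",np.percentile(y[m],[0,5,50,95,100]).round())
E
```

```text
{'t': 7.45, 'x': np.float64(-1.0), 'y': np.float64(-27.4), 'z': np.float64(83.6), 'yaw': np.float64(149.5), 'Fu': np.float64(-0.1), 'F': array([ 0.1, -0.3,  0.1]), 'gap': 0.0003}
side 114 17 x -4.0 10.0 y [-41. -40. -35. -25. -22.]
side 122 22 x -0.0 10.0 y [-43. -43. -35. -22. -22.]
side 130 21 x 4.0 10.0 y [-43. -42. -35. -22. -21.]
side 138 13 x 6.0 10.0 y [-39. -37. -34. -23. -22.]
side 146 8 x 6.0 11.0 y [-39. -38. -27. -18. -15.]
side 154 31 x 5.0 12.0 y [-58. -49. -35.  -2.   2.]
side 162 78 x -9.0 13.0 y [-66. -61. -45. -16.   6.]
top 114 10 x -12.0 -7.0 y [-34. -32. -22. -18. -16.]
top 122 12 x -12.0 -7.0 y [-31. -31. -23. -15. -14.]
top 130 13 x -12.0 -7.0 y [-33. -32. -22. -15. -15.]
top 138 11 x -12.0 -5.0 y [-34. -33. -25. -14. -14.]
top 146 6 x -12.0 -7.0 y [-31. -31. -27. -14. -14.]
top 154 9 x -14.0 -7.0 y [-22. -21. -14.  -4.   0.]
top 162 44 x -14.0 -1.0 y [-14. -13.  -5.   5.   9.]
```

Contrary to the reported TCP height, the depth shows finger surfaces only above about 112 mm, right over the paddle. I back off and measure the fingertips in the open.

>>> step_arm:
  moves:
    - [[0,1.5,0],[0,0,0]]
    - [[0,1.5,0],[0,0,0]]
    - [[0,1.5,0],[0,0,0]]
    - [[0,0,0],[0,0,0]]

```text
time: 7.95
eef_pos: [0.6081, -0.0828, 0.0834]
ee_rot: [0.823, 3.032, 0.001]
contact_force: [0.3, -0.5, 0.6]
finger_gap: 0.0002
grasp_force: 0.0
```

```bash
python3 - <<'E'
from h import *
print(gy(),env.pinch_z)
f,g=two("pics/s4.png")
for n,f in(("side",f),("top",g)):
    P=cloud(f); o=np.load(f"pics/{n}0.npz")["P"]
    ch=(abs(P-o).max(-1)>.006)&(f["z_map"]>0)
    d=P[...,:2]-O; x=d@X*1e3; y=d@U*1e3; h=P[...,2]*1e3
    for l in range(60,170,8):
        m=ch&(h>=l)&(h<l+8)&(abs(x)<90)&(y>-90)&(y<90)
        if m.sum()>3: print(n,l,m.sum(),"x",x[m].min().round(),x[m].max().round(),"y",np.percentile(y[m],[0,5,50,95,100]).round())
E
```

```text
{'t': 7.95, 'x': np.float64(-1.3), 'y': np.float64(20.0), 'z': np.float64(83.4), 'yaw': np.float64(149.6), 'Fu': np.float64(-0.3), 'F': array([ 0.3, -0.5,  0.6]), 'gap': 0.0002} 0.0187
side 116 23 x -7.0 10.0 y [ 5.  6. 12. 23. 24.]
side 124 26 x -7.0 10.0 y [ 5.  5. 11. 22. 23.]
side 132 16 x 5.0 10.0 y [ 5.  7. 13. 23. 24.]
side 140 9 x 7.0 10.0 y [10. 11. 13. 23. 24.]
side 148 4 x 8.0 10.0 y [17. 18. 24. 25. 25.]
side 156 47 x -9.0 13.0 y [-11.  -8.   8.  40.  52.]
side 164 47 x -9.0 12.0 y [-17. -14.   2.  38.  53.]
top 116 10 x -12.0 -8.0 y [13. 14. 21. 27. 28.]
top 124 13 x -12.0 -2.0 y [13. 15. 26. 33. 33.]
top 132 10 x -12.0 -5.0 y [15. 16. 22. 31. 32.]
top 140 6 x -12.0 -7.0 y [18. 18. 28. 33. 33.]
top 156 15 x -15.0 -8.0 y [25. 27. 37. 50. 52.]
top 164 42 x -14.0 -1.0 y [34. 36. 44. 51. 57.]
```

View pics/s4.png

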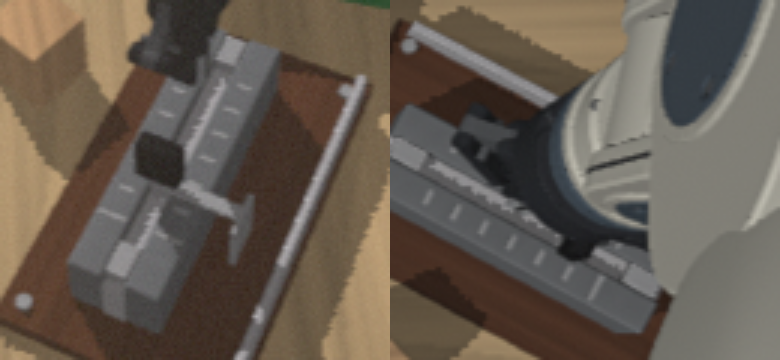

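The picture confirms it: the fingers end about 30 mm above the reported TCP, at roughly 114 mm. Lowering 2.5 cm puts the tips near 88 mm and is safe either way, because the TCP would be at 58 mm and the housing top is at 57 mm.

>>> step_arm:
  moves:
    - [[0,0,1.0],[0,0,0]]
    - [[0,0,1.0],[0,0,0]]
    - [[0,0,0.5],[0,0,0]]
    - [[0,0,0],[0,0,0]]

```text
time: 8.45
eef_pos: [0.6062, -0.0852, 0.0572]
ee_rot: [-0.827, -3.028, 0.0]
contact_force: [-0.9, -1.7, 0.4]
finger_gap: -0.0002
grasp_force: 0.0
```

```bash
cat >> h.py <<'E'
def fing():
    for n in("side","top"):
        f=env.grab_frame(n); P=cloud(f); o=np.load(f"pics/{n}0.npz")["P"]
        ch=(abs(P-o).max(-1)>.006)&(f["z_map"]>0)
        d=P[...,:2]-O; x=d@X*1e3; y=d@U*1e3; h=P[...,2]*1e3
        m=ch&(h>62)&(h<140)&(abs(x)<30)&(y>-130)&(y<110)
        if m.sum()>3: print(n,m.sum(),"h",np.sort(h[m])[:6].round(),"x",x[m].min().round(),x[m].max().round(),"y",np.percentile(y[m],[0,5,50,95,100]).round())
E
python3 - <<'E'
from h import *
print(gy()); fing()
E
```

```text
{'t': 8.45, 'x': np.float64(-1.8), 'y': np.float64(17.0), 'z': np.float64(57.2), 'yaw': np.float64(149.4), 'Fu': np.float64(-1.9), 'F': array([-0.9, -1.7,  0.4]), 'gap': -0.0002}
side 135 h [75. 86. 89. 90. 91. 91.] x -9.0 12.0 y [-37. -10.   7.  24.  49.]
top 51 h [92. 92. 92. 95. 95. 96.] x -14.0 -4.0 y [11. 13. 27. 46. 52.]
```

>>> step_arm:
  moves:
    - [[0,-0.5,0],[0,0,0]]
    - [[0,-0.5,0],[0,0,0]]
    - [[0,-0.5,0],[0,0,0]]
    - [[0,-0.3,0],[0,0,0]]
    - [[0,-0.2,0],[0,0,0]]

```text
time: 9.05
eef_pos: [0.5967, -0.1028, 0.0587]
ee_rot: [0.828, 3.03, -0.0]
contact_force: [0.4, 0.7, -0.0]
finger_gap: -0.0001
grasp_force: 0.0
```

>>> step_arm:
  moves:
    - [[0,-0.2,0],[0,0,0]]
    - [[0,-0.2,0],[0,0,0]]
    - [[0,-0.2,0],[0,0,0]]
    - [[0,0,0],[0,0,0]]

```text
time: 9.45
eef_pos: [0.5938, -0.1076, 0.0586]
ee_rot: [-0.827, -3.031, -0.0]
contact_force: [-0.1, 0.8, -0.0]
finger_gap: -0.0003
grasp_force: 0.0
```

```bash
cat >> h.py <<'E'
def strap():
    f=env.grab_frame("side"); P=cloud(f); d=P[...,:2]-O; x=d@X*1e3; y=d@U*1e3; h=P[...,2]*1e3
    m=(x>34)&(x<44)&(h>61)&(h<70)&(abs(y)<85); k=(abs(x)<16)&(h>74)&(h<104)&(y<75)&(y>-90)
    return "strap travel",m.sum(),(np.median(y[m])+60).round(1) if m.sum()>5 else None,"face travel",(np.percentile(y[k],20)+67.5).round(1) if k.sum()>20 else None
E
python3 - <<'E'
from h import *
print(gy()); print(strap()); print(lever())
E
```

```text
{'t': 9.45, 'x': np.float64(-1.1), 'y': np.float64(-8.6), 'z': np.float64(58.6), 'yaw': np.float64(149.5), 'Fu': np.float64(0.6), 'F': array([-0.1,  0.8, -0. ]), 'gap': -0.0003}
('strap travel', np.int64(28), np.float64(28.4), 'face travel', np.float64(29.6))
[('side', 0.76, 112, 'x', np.float64(-10.5), np.float64(14.6), 'travel', np.float64(26.9)), ('top', None)]
```

>>> step_arm:
  moves:
    - [[0,-0.2,0],[0,0,0]]
    - [[0,-0.2,0],[0,0,0]]
    - [[0,0,0],[0,0,0]]
    - [[0,0,0],[0,0,0]]

```text
time: 10.1
eef_pos: [0.5918, -0.111, 0.0586]
ee_rot: [0.827, 3.031, 0.0]
contact_force: [-1.0, -0.4, -1.1]
finger_gap: 0.0
grasp_force: 0.0
```

```bash
python3 - <<'E'
from h import *
print(gy()); print(strap())
E
```

```text
{'t': 10.1, 'x': np.float64(-1.1), 'y': np.float64(-12.6), 'z': np.float64(58.6), 'yaw': np.float64(149.5), 'Fu': np.float64(-0.8), 'F': array([-1. , -0.4, -1.1]), 'gap': 0.0}
('strap travel', np.int64(34), np.float64(19.1), 'face travel', np.float64(20.0))
```

>>> step_arm:
  moves:
    - [[0,-0.3,0],[0,0,0]]
    - [[0,-0.2,0],[0,0,0]]
    - [[0,-0.2,0],[0,0,0]]
    - [[0,-0.2,0],[0,0,0]]
    - [[0,0,0],[0,0,0]]

```text
time: 10.65
eef_pos: [0.5875, -0.1183, 0.0586]
ee_rot: [0.827, 3.031, 0.002]
contact_force: [2.2, 3.2, -0.4]
finger_gap: 0.0
grasp_force: 2.1
```

>>> step_arm:
  moves:
    - [[0,-0.2,0],[0,0,0]]
    - [[0,-0.2,0],[0,0,0]]
    - [[0,-0.2,0],[0,0,0]]
    - [[0,-0.2,0],[0,0,0]]
    - [[0,0,0],[0,0,0]]

```text
time: 11.15
eef_pos: [0.5829, -0.1261, 0.0586]
ee_rot: [-0.828, -3.03, 0.001]
contact_force: [0.2, -0.4, -0.0]
finger_gap: 0.0
grasp_force: 0.0
```

```bash
python3 - <<'E'
from h import *
print(gy()); print(strap())
E
```

```text
{'t': 11.15, 'x': np.float64(-1.0), 'y': np.float64(-30.2), 'z': np.float64(58.6), 'yaw': np.float64(149.4), 'Fu': np.float64(-0.2), 'F': array([ 0.2, -0.4, -0. ]), 'gap': 0.0}
('strap travel', np.int64(32), np.float64(-1.3), 'face travel', np.float64(0.0))
```

The lever has clicked home (0.0). I back off, raise and cross over; this also lets it rest.

>>> step_arm:
  moves:
    - [[0,0.5,0],[0,0,0]]
    - [[0,0.7,0],[0,0,0]]
    - [[0,0,0],[0,0,0]]
    - [[0,0,0],[0,0,0]]
    - [[0,0,0],[0,0,0]]

```text
time: 11.7
eef_pos: [0.5893, -0.1151, 0.0585]
ee_rot: [-0.827, -3.031, 0.0]
contact_force: [-0.6, -0.2, 0.4]
finger_gap: -0.0001
grasp_force: 0.0
```

>>> step_arm:
  moves:
    - [[0,0,-2],[0,0,0]]
    - [[0,0,-2],[0,0,0]]
    - [[0,0,-2],[0,0,0]]
    - [[0,0,-0.5],[0,0,0]]
    - [[0,0,0],[0,0,0]]

```text
time: 12.2
eef_pos: [0.5896, -0.1154, 0.124]
ee_rot: [0.827, 3.029, -0.0]
contact_force: [-0.5, 0.2, -0.0]
finger_gap: -0.0002
grasp_force: 0.0
```

>>> step_arm:
  moves:
    - [[0,-2,0],[0,0,0]]
    - [[0,-2,0],[0,0,0]]
    - [[0,-2,0],[0,0,0]]
    - [[0,-2,0],[0,0,0]]
    - [[0,0,0],[0,0,0]]

```text
time: 12.7
eef_pos: [0.5472, -0.1855, 0.1222]
ee_rot: [-0.83, -3.028, 0.0]
contact_force: [0.5, -0.4, 0.1]
finger_gap: 0.0
grasp_force: 0.0
```

```bash
python3 - <<'E'
from h import *
print(gy()); print(strap()); fing(); print(lever()); plan((0,-.100),.058,149.4,5)
E
```

```text
{'t': 12.7, 'x': np.float64(-1.5), 'y': np.float64(-99.4), 'z': np.float64(122.2), 'yaw': np.float64(149.3), 'Fu': np.float64(-0.1), 'F': array([ 0.5, -0.4,  0.1]), 'gap': 0.0}
('strap travel', np.int64(29), np.float64(-0.9), 'face travel', np.float64(-0.1))
side 274 h [62. 62. 63. 63. 63. 63.] x -12.0 30.0 y [-69. -68. -65. -56. -54.]
top 238 h [63. 63. 63. 63. 63. 64.] x -15.0 30.0 y [-66. -64. -56. -52. -52.]
[('side', 0.86, 96, 'x', np.float64(-3.9), np.float64(15.0), 'travel', np.float64(-3.3)), ('top', 0.75, 142, 'x', np.float64(-13.9), np.float64(13.2), 'travel', np.float64(1.8))]
[[-0.02, -0.06, 1.31], [0.0, -0.0001, 0.0004]] ,
[[-0.02, -0.06, 1.31], [0.0, -0.0001, 0.0004]] ,
[[-0.02, -0.06, 1.31], [0.0, -0.0001, 0.0004]] ,
[[-0.02, -0.06, 1.31], [0.0, -0.0001, 0.0004]] ,
[[-0.02, -0.06, 1.31], [0.0, -0.0001, 0.0004]] ,
```

>>> step_arm:
  moves:
    - [[0,0,1.5],[0,0,0]]
    - [[0,0,1.5],[0,0,0]]
    - [[0,0,1.5],[0,0,0]]
    - [[0,0,1.2],[0,0,0]]
    - [[0,0,0.7],[0,0,0]]

```text
time: 13.55
eef_pos: [0.5485, -0.1836, 0.0585]
ee_rot: [-0.826, -3.03, -0.0]
contact_force: [-0.8, 0.3, -0.9]
finger_gap: 0.0002
grasp_force: 0.0
```

>>> step_arm:
  moves:
    - [[0,0.4,0],[0,0,0]]
    - [[0,0.4,0],[0,0,0]]
    - [[0,0.3,0],[0,0,0]]
    - [[0,0,0],[0,0,0]]
    - [[0,0,0],[0,0,0]]

```text
time: 14.05
eef_pos: [0.5545, -0.1746, 0.0599]
ee_rot: [0.826, 3.03, -0.0]
contact_force: [-0.0, -1.1, -0.0]
finger_gap: -0.0
grasp_force: 0.0
```

```bash
python3 - <<'E'
from h import *
print(gy()); print(strap()); print(lever())
E
```

```text
{'t': 14.05, 'x': np.float64(-0.8), 'y': np.float64(-86.3), 'z': np.float64(59.9), 'yaw': np.float64(149.5), 'Fu': np.float64(-1.0), 'F': array([-0. , -1.1, -0. ]), 'gap': -0.0}
('strap travel', np.int64(32), np.float64(-1.4), 'face travel', np.float64(-0.2))
[('side', 0.87, 60, 'x', np.float64(4.5), np.float64(15.1), 'travel', np.float64(-2.1)), ('top', 0.73, 46, 'x', np.float64(-14.2), np.float64(-2.4), 'travel', np.float64(3.0))]
```

>>> step_arm:
  moves:
    - [[0,0.2,0],[0,0,0]]
    - [[0,0.2,0],[0,0,0]]
    - [[0,0.2,0],[0,0,0]]
    - [[0,0.2,0],[0,0,0]]
    - [[0,0,0],[0,0,0]]

```text
time: 14.8
eef_pos: [0.5581, -0.1681, 0.0596]
ee_rot: [-0.827, -3.03, 0.002]
contact_force: [-2.0, -3.2, 1.3]
finger_gap: 0.0005
grasp_force: 2.1
```

>>> step_arm:
  moves:
    - [[0,0.2,0],[0,0,0]]
    - [[0,0.2,0],[0,0,0]]
    - [[0,0.2,0],[0,0,0]]
    - [[0,0.2,0],[0,0,0]]
    - [[0,0,0],[0,0,0]]

```text
time: 15.3
eef_pos: [0.5627, -0.1603, 0.0596]
ee_rot: [0.826, 3.031, 0.001]
contact_force: [0.4, -0.7, 0.3]
finger_gap: 0.0
grasp_force: 0.0
```

```bash
python3 - <<'E'
from h import *
print(gy()); print(strap())
E
```

```text
{'t': 15.3, 'x': np.float64(-1.0), 'y': np.float64(-69.8), 'z': np.float64(59.6), 'yaw': np.float64(149.5), 'Fu': np.float64(-0.4), 'F': array([ 0.4, -0.7,  0.3]), 'gap': 0.0}
('strap travel', np.int64(31), np.float64(9.3), 'face travel', np.float64(-6.1))
```

>>> step_arm:
  moves:
    - [[0,0.1,0],[0,0,0]]
    - [[0,0.1,0],[0,0,0]]
    - [[0,0,0],[0,0,0]]
    - [[0,0,0],[0,0,0]]

```text
time: 15.75
eef_pos: [0.5634, -0.1591, 0.0596]
ee_rot: [0.827, 3.031, 0.0]
contact_force: [0.1, -0.4, 0.3]
finger_gap: -0.0001
grasp_force: 0.0
```

```bash
python3 - <<'E'
from h import *
print(gy()); print(strap())
E
```

```text
{'t': 15.75, 'x': np.float64(-1.0), 'y': np.float64(-68.4), 'z': np.float64(59.6), 'yaw': np.float64(149.5), 'Fu': np.float64(-0.3), 'F': array([ 0.1, -0.4,  0.3]), 'gap': -0.0001}
('strap travel', np.int64(29), np.float64(19.3), 'face travel', np.float64(0.1))
```

First click (20 mm). The finger needs the same 20 mm advance for the next notch.

>>> step_arm:
  moves:
    - [[0,0.3,0],[0,0,0]]
    - [[0,0.3,0],[0,0,0]]
    - [[0,0.2,0],[0,0,0]]
    - [[0,0.2,0],[0,0,0]]
    - [[0,0.2,0],[0,0,0]]

```text
time: 16.3
eef_pos: [0.5691, -0.1494, 0.0596]
ee_rot: [-0.828, -3.03, 0.003]
contact_force: [-2.7, -3.2, 1.0]
finger_gap: -0.0002
grasp_force: 2.4
```

>>> step_arm:
  moves:
    - [[0,0.2,0],[0,0,0]]
    - [[0,0.2,0],[0,0,0]]
    - [[0,0.2,0],[0,0,0]]
    - [[0,0.1,0],[0,0,0]]
    - [[0,0,0],[0,0,0]]

```text
time: 16.8
eef_pos: [0.5733, -0.1423, 0.0596]
ee_rot: [0.826, 3.031, 0.001]
contact_force: [0.3, 0.1, 0.0]
finger_gap: 0.0003
grasp_force: 0.0
```

```bash
python3 - <<'E'
from h import *
print(gy()); print(strap())
E
```

```text
{'t': 16.8, 'x': np.float64(-1.0), 'y': np.float64(-49.0), 'z': np.float64(59.6), 'yaw': np.float64(149.5), 'Fu': np.float64(0.2), 'F': array([0.3, 0.1, 0. ]), 'gap': 0.0003}
('strap travel', np.int64(27), np.float64(30.3), 'face travel', np.float64(15.4))
```

>>> step_arm:
  moves:
    - [[0,0.1,0],[0,0,0]]
    - [[0,0,0],[0,0,0]]
    - [[0,0,0],[0,0,0]]
    - [[0,0,0],[0,0,0]]

```text
time: 17.25
eef_pos: [0.5736, -0.1419, 0.0596]
ee_rot: [0.827, 3.031, 0.0]
contact_force: [-0.2, -0.4, 0.0]
finger_gap: 0.0003
grasp_force: 0.0
```

```bash
python3 - <<'E'
from h import *
print(gy()); print(strap())
E
```

```text
{'t': 17.25, 'x': np.float64(-1.0), 'y': np.float64(-48.5), 'z': np.float64(59.6), 'yaw': np.float64(149.5), 'Fu': np.float64(-0.4), 'F': array([-0.2, -0.4,  0. ]), 'gap': 0.0003}
('strap travel', np.int64(28), np.float64(38.9), 'face travel', np.float64(15.8))
```

Second click (40 mm). Now the last one, with the same stop distance.

>>> step_arm:
  moves:
    - [[0,0.3,0],[0,0,0]]
    - [[0,0.3,0],[0,0,0]]
    - [[0,0.2,0],[0,0,0]]
    - [[0,0.2,0],[0,0,0]]
    - [[0,0.2,0],[0,0,0]]

```text
time: 17.8
eef_pos: [0.5793, -0.1321, 0.0596]
ee_rot: [-0.828, -3.03, 0.003]
contact_force: [-2.6, -4.0, 0.8]
finger_gap: 0.0001
grasp_force: 2.4
```

>>> step_arm:
  moves:
    - [[0,0.2,0],[0,0,0]]
    - [[0,0.2,0],[0,0,0]]
    - [[0,0.2,0],[0,0,0]]
    - [[0,0.1,0],[0,0,0]]
    - [[0,0,0],[0,0,0]]

```text
time: 18.3
eef_pos: [0.5834, -0.1251, 0.0596]
ee_rot: [0.826, 3.031, 0.001]
contact_force: [-0.6, 0.2, -0.6]
finger_gap: -0.0
grasp_force: 0.0
```

```bash
python3 - <<'E'
from h import *
print(gy()); print(strap())
E
```

```text
{'t': 18.3, 'x': np.float64(-1.1), 'y': np.float64(-29.0), 'z': np.float64(59.6), 'yaw': np.float64(149.5), 'Fu': np.float64(-0.1), 'F': array([-0.6,  0.2, -0.6]), 'gap': -0.0}
('strap travel', np.int64(28), np.float64(49.5), 'face travel', np.float64(31.6))
```

>>> step_arm:
  moves:
    - [[0,0.1,0],[0,0,0]]
    - [[0,0,0],[0,0,0]]
    - [[0,0,0],[0,0,0]]
    - [[0,0,0],[0,0,0]]

```text
time: 18.75
eef_pos: [0.5837, -0.1247, 0.0596]
ee_rot: [-0.827, -3.031, -0.0]
contact_force: [0.1, -0.1, -0.4]
finger_gap: 0.0
grasp_force: 0.0
```

```bash
python3 - <<'E'
from h import *
print(gy()); print(strap())
E
```

```text
{'t': 18.75, 'x': np.float64(-1.1), 'y': np.float64(-28.5), 'z': np.float64(59.6), 'yaw': np.float64(149.5), 'Fu': np.float64(-0.0), 'F': array([ 0.1, -0.1, -0.4]), 'gap': 0.0}
('strap travel', np.int64(29), np.float64(58.9), 'face travel', np.float64(41.3))
```

Third click. I back away and raise clear.

>>> step_arm:
  moves:
    - [[0,-0.8,0],[0,0,0]]
    - [[0,-1,0],[0,0,0]]
    - [[0,-1,0],[0,0,0]]
    - [[0,0,0],[0,0,0]]
    - [[0,0,-2],[0,0,0]]

```text
time: 19.3
eef_pos: [0.5678, -0.1489, 0.0777]
ee_rot: [-0.828, -3.026, -0.001]
contact_force: [1.0, 0.4, 1.0]
finger_gap: -0.0003
grasp_force: 0.0
```

>>> step_arm:
  moves:
    - [[0,-1,-3],[0,0,0]]
    - [[0,-1,-3],[0,0,0]]
    - [[0,-1,-3],[0,0,0]]
    - [[0,0,0],[0,0,0]]
    - [[0,0,0],[0,0,0]]

```text
time: 19.8
eef_pos: [0.5543, -0.175, 0.17]
ee_rot: [0.828, 3.029, -0.0]
contact_force: [-0.5, -0.2, -0.3]
finger_gap: -0.0001
grasp_force: 0.0
```

```bash
python3 - <<'E'
from h import *
print(gy()); print(strap()); print(lever())
f=env.grab_frame("side"); cv2.imwrite("pics/end.png",f["color"])
for q in("block","dowel","bin"): print(q,[world(f,d["xyz"]).round(3) for d in env.pinpoint(f,q)[:1]])
E
```

```text
{'t': 19.8, 'x': np.float64(-0.7), 'y': np.float64(-86.8), 'z': np.float64(170.0), 'yaw': np.float64(149.4), 'Fu': np.float64(-0.4), 'F': array([-0.5, -0.2, -0.3]), 'gap': -0.0001}
('strap travel', np.int64(29), np.float64(58.5), 'face travel', np.float64(59.8))
[('side', 0.7, 145, 'x', np.float64(-13.3), np.float64(14.9), 'travel', np.float64(58.1)), ('top', 0.93, 143, 'x', np.float64(-14.3), np.float64(13.5), 'travel', np.float64(61.3))]
block [array([ 0.513,  0.011, -0.004])]
dowel [array([ 0.674, -0.254, -0.004])]
bin [array([0.733, 0.12 , 0.005])]
```

View pics/end.png

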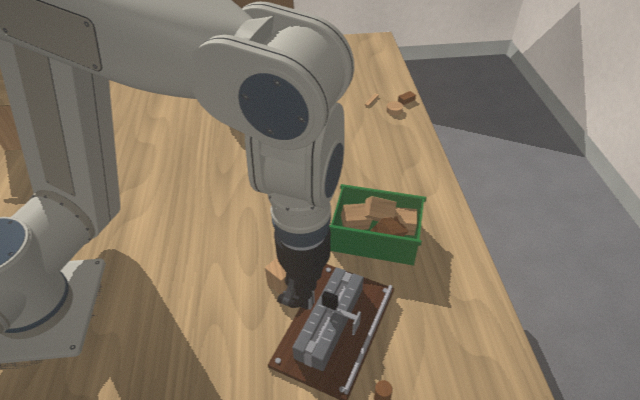

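The paddle at (330,300) is in the third notch (about 60 mm), the gripper is clear above it, and the bin, dowel and block are where they were.

```bash
python3 -c "
from rig import env
print(env.sign_off())"
```

```text
the job is handed in; nothing more can be done
None
```

The lever was pushed home, rested there for about 3 s, then clicked forward one notch at a time into the third notch (measured at about 60 mm), and the job is handed in with the arm clear and the block, dowel and bin where they stood.

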